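# Find the socket that fits the soda filler's valve nut

## Robot

A 6-joint arm with a two-finger parallel gripper is mounted at the origin on the work surface. World frame = base frame: x ahead of the robot, y to its left, z up, the work surface at z = 0. Lengths are in m, angles in rad, forces in N, time in s.
With the tool pointing down it reaches from about 0.25 to 0.85 m from the base axis. Payload 12.5 kg.
Tool frame: the origin (TCP) lies midway between the tips of the shut fingers; the grasp point (between the pads) lies 19 mm behind it; y points along the fingers, z is the direction in which the jaws open and shut, and the axes are right-handed (so a half turn about y gives the same grasp; the last joint's range is limited). The gripper opens to 93 mm and grips with 3 to 60 N. Pads are 15 mm wide; open, the fingers measure 128 mm over their backs; the gripper's body (75 mm by 188 mm) begins 65 mm behind the grasp point.
Start: joints at [-1.337, 0.351, 1.652, -0, 1.139, -0.085], TCP at [0.172, -0.522, 0.187] pointing down, gripper open.
Joint ranges: [-2.75, 2.75], [-0.79, 2.1], [0.01, 2.65], [-1.57, 4.71], [0.07, 3.14], [-2.87, 2.87]. Speed limits (rad/s): [2.22, 2.22, 2.79, 3.14, 3.14, 3.14].

## Interface

Orientations are given as a unit quaternion [w, x, y, z].
In Python, from bench import monitor, optics, order gives the robot as it stands.
- The arm moves only by the shell command python3 -m inch 'ROWS' [OPENING] [FORCE]. ROWS is JSON, a list of rows, each a list of 2 entries, a list of its own where there are three numbers: the shift along the tool's x, y, z in mm, then the turn, a rotation vector about the tool's x, y, z in rad. In form: [[[dx, dy, dz], [rx, ry, rz]], ...]. A call has 1 to 5 rows; each row is the pose to reach, as a shift and turn from the pose commanded when the call began, along the tool's axes at that moment; what a row does not reach only later rows make up. A row lasts 1/10 s, in which the tool goes at most 50 mm and 8.59 degrees, less where a joint would pass 70% of its speed; a pose out of reach is approached as far as the arm can. A call with a gripper value outside its range is refused whole. OPENING is the opening in per cent of the stroke, from 0 (shut) to 100 (fully open), set as the call begins (- or left out, the last holds). The fingers move at their own pace and stop on an object; FORCE is the grip in N (left out, the last holds). Time passes only in rows, so rows that repeat a pose let the fingers close. It gives the time, the measured TCP pose, the force and the opening at its end, in the units of the state.
- monitor.observe(): the state, without advancing time (a new reading comes with each control period).
- optics.capture(name): name is "scene" or "side" or "wrist"; returns (picture, depth): 480x640x3 uint8, red, green, blue; 480x640 float32, m along the optical axis (not along the pixel's ray), 0 where there is no reading.
- optics.camera_model(name): a dict with "camera_matrix" (3x3 intrinsics, pixels), "distortion" ([k1, k2, p1, p2, k3] as OpenCV has them; the pictures are not rectified), "position" and "orientation" of the camera in the world; the wrist camera has in their place "mount" (4x4, takes a point from camera to tool coordinates, whose origin is the TCP and whose axes are the tool frame's). Camera axes: x right, y up, looking along -z (the intrinsics and any distortion apply to the point x, -y, -z); pixel columns grow to the right and rows downward; lengths in m; the calibration is good to about 2 mm. A picture is of the moment at which its call begins: read the wrist's pose just before it. camera_model takes no time and is no camera call.
- order.sign_off(): hands the job in, once; it reports no verdict.
The state is a dict: "t": time; "q": joint angles; "qvel": joint speeds; "joint_efforts": joint torques, N m; "tool_pos": TCP position; "eef_rot": TCP orientation; "contact_force": force on the tool from outside, world axes, zero at the start; "moment": the same for the moment, N m; "finger_gap": finger opening in m.
Only numpy, scipy, OpenCV 4.12 (cv2) and the standard library are available. Lean on these libraries where they do the work, as an engineer would, in place of code of your own. Each camera call takes 0.05 s, during which the arm holds its last target.

## Task

Only one of the three look-alike sockets standing in the tray fits the hex nut on top of the soda filler's brass valve: pick them up by their hex adapters and try them on the nut until one drops right over it. Stand every socket that does not fit back upright in the tray, leave the bottles and the tumbler where they stand, and finish while still holding the right socket in the gripper, fully down and upright on the nut; do not let go of it.

Things in the scene. Friction and masses are not known exactly. Their poses are not given: they have to be found in the camera images.
- nut_seat (a point): Centre of the flat top of the round brass flange (54 mm across, 60 mm above the counter) that the hex nut stands on; a fitting socket's mouth comes to rest here. Nut axis = z (up), x square to a pair of nut flats (others every 60 degrees). The valve body below is fixed in the middle of a steel plate 150 x 150 x 12 mm.
- nut_top (a point): Top of the stud end (12 mm across) on the nut's axis, 22 mm above nut_seat. Fixed steel hex nut: 24 mm across flats for 12 mm up from the flange, 22 mm for 2 mm more, then a 3 mm tall round bevel from 22 to 19.6 mm diameter, then the stud. One socket's bore is 26.4 mm across flats and drops over the nut; the others' (19 mm or less) stay perched on its top, mouth about 17 mm above the flange.
- tray_floor (a point): The middle of the floor of the fixed open aluminium tray that the sockets stand in, 5 mm above the counter; inside 110 mm along its x by 270 mm along its y, rim 10 mm above this floor, 5 mm thick, no dividers. The sockets start in a row along its y, about 85 mm apart, in any order.
- socket_a_mid (a point): Steel socket, like the other two from outside: round body 36 mm across, 46 mm tall, mouth down; a hex adapter bar to grip it by, 24 mm across flats, rises from its top (46 to 86 mm above the mouth). Bore: hexagonal, 30 mm deep, flats in line with the adapter's flats. Point: on the axis, 43 mm above the mouth; z up, x square to a pair of flats (others every 60 degrees). 0.2 to 0.4 kg.
- socket_b_mid (a point): Steel socket, like the other two from outside: round body 36 mm across, 46 mm tall, mouth down; a hex adapter bar to grip it by, 24 mm across flats, rises from its top (46 to 86 mm above the mouth). Bore: hexagonal, 30 mm deep, flats in line with the adapter's flats. Point: on the axis, 43 mm above the mouth; z up, x square to a pair of flats (others every 60 degrees). 0.2 to 0.4 kg.
- socket_c_mid (a point): Steel socket, like the other two from outside: round body 36 mm across, 46 mm tall, mouth down; a hex adapter bar to grip it by, 24 mm across flats, rises from its top (46 to 86 mm above the mouth). Bore: hexagonal, 30 mm deep, flats in line with the adapter's flats. Point: on the axis, 43 mm above the mouth; z up, x square to a pair of flats (others every 60 degrees). 0.2 to 0.4 kg.
- bottle_1_mid (a point): Bystander: a green glass soda bottle, 60 mm across, 210 mm tall, standing; the point is on its axis, 105 mm up.
- bottle_2_mid (a point): Bystander: a green glass soda bottle, 60 mm across, 210 mm tall, standing; the point is on its axis, 105 mm up.
- tumbler_mid (a point): Bystander: an open steel tumbler, 72 mm across the rim, 85 mm tall, standing; the point is on its axis, 42 mm up.
Things that resemble listed ones, but are neither listed nor needed, are in the scene too. Leave any green look-alike of the part that bears socket_c_mid alone.

How it is judged:
By the outcome, as a careful person would: the job done as asked, in the order asked, and still so for the second after the job is handed in, while the arm keeps its last pose, push and grip.
It also fails if it takes over 72 s, if anything falls off the work surface, if the arm or the gripper's body presses on something with over 40 N, if the wrist force passes 120 N, or if a joint passes its speed limit or range.

## Working session

There is one attempt and no reset: what is moved stays moved. The work goes in short steps, Python scripts to look and compute and a shell command to move; the robot and the scene stay as the last step left them, time stands still between calls to the robot, and variables do not carry over. Pictures are saved under pics/ and viewed, and the job is handed in when it is done.

```bash
ls; mkdir -p pics
python3 - <<'E'
from bench import monitor, optics, order
import cv2,numpy as np
s=monitor.observe()
for k,v in s.items(): print(k,np.round(v,4))
for n in ["scene","side","wrist"]:
    m=optics.camera_model(n); print(n,{k:np.round(v,4).tolist() for k,v in m.items()})
    p,d=optics.capture(n); cv2.imwrite(f'pics/{n}0.png',p[:,:,::-1]); np.save(f'pics/{n}0_d.npy',d)
E
```

```text
pics
t 0.0
q [-1.3366  0.3512  1.6524 -0.      1.1391 -0.0846]
qvel [ 0.0009  0.0011  0.0007 -0.0013  0.0006 -0.0016]
joint_efforts [-1.00000e-04 -4.97321e+01 -2.85257e+01  6.99000e-02  2.57000e-02
 -1.00000e-04]
tool_pos [ 0.1723 -0.5219  0.1868]
eef_rot [ 0.1122 -0.1123  0.6985 -0.6977]
contact_force [-0.2045 -0.2817 -0.1923]
moment [-0.0139 -0.0537 -0.0015]
finger_gap 0.0928
scene {'camera_matrix': [[617.4312, 0.0, 323.3094], [0.0, 617.4312, 241.0747], [0.0, 0.0, 1.0]], 'distortion': [0.0681, 0.0, 0.0, 0.0, 0.0], 'position': [1.3231, 0.6422, 0.9996], 'orientation': [0.362, 0.1679, 0.3807, 0.8342]}
side {'camera_matrix': [[607.5182, 0.0, 317.8642], [0.0, 607.5182, 240.466], [0.0, 0.0, 1.0]], 'distortion': [-0.1816, 0.0, 0.0, 0.0, 0.0], 'position': [0.0779, 0.8144, 0.7763], 'orientation': [-0.2153, -0.1126, 0.4627, 0.8526]}
wrist {'camera_matrix': [[429.0109, 0.0, 319.2279], [0.0, 429.0109, 240.9856], [0.0, 0.0, 1.0]], 'distortion': [0.0119, 0.0, 0.0, 0.0, 0.0], 'mount': [[0.0004, -0.9658, -0.2592, -0.0726], [-0.0003, 0.2592, -0.9658, -0.198], [1.0, 0.0005, -0.0002, 0.0], [0.0, 0.0, 0.0, 1.0]]}
```

View pics/scene0.png

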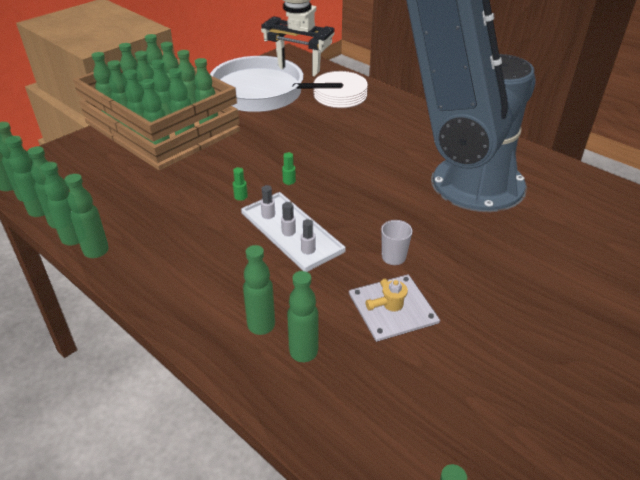

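View pics/side0.png

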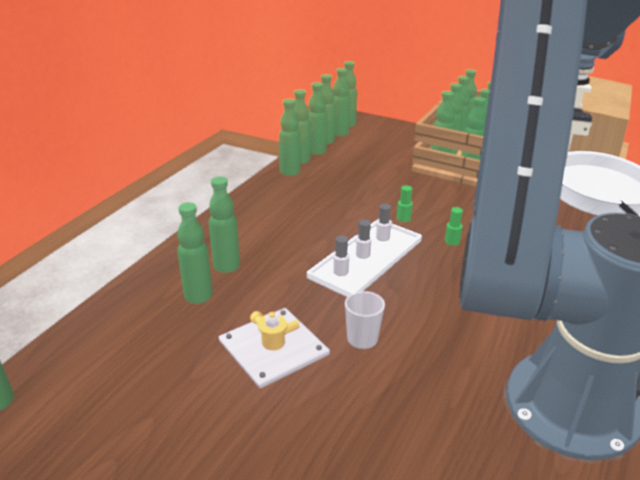

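View pics/wrist0.png

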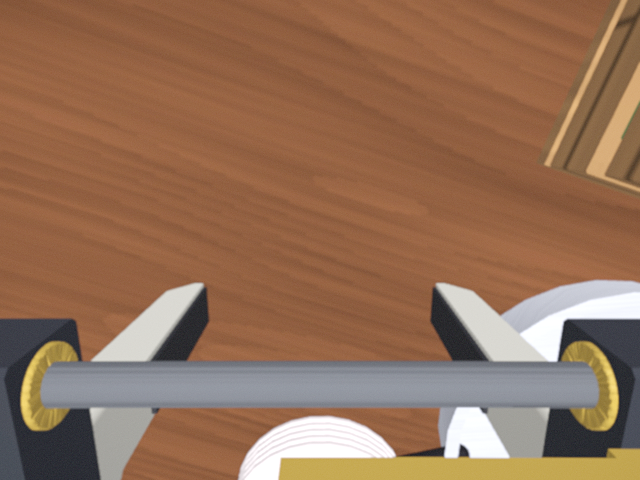

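The scene camera shows three dark-topped sockets in the tray at about (267,190), (288,212) and (308,230), the nut at (396,286), the tumbler at (396,242) and bottles at (258,290) and (303,318). The green look-alikes stand at (239,185) and (289,168). Next I measure these in both fixed views.

```bash
cat > h.py <<'E'
import cv2,numpy as np
from scipy.spatial.transform import Rotation as R
from bench import monitor,optics,order
def rot(q): return R.from_quat(np.roll(q,-1)).as_matrix()
def cam(n,s=None):
    m=optics.camera_model(n)
    K=np.array(m['camera_matrix']);D=np.array(m['distortion'])
    if 'mount' in m:
        M=np.array(m['mount']);T=np.eye(4);T[:3,:3]=rot(s['eef_rot']);T[:3,3]=s['tool_pos'];T=T@M
        return K,D,T[:3,3],T[:3,:3]
    return K,D,np.array(m['position']),rot(m['orientation'])
def ray(c,uv):
    K,D,p,Rm=c
    xy=cv2.undistortPoints(np.array(uv,float).reshape(-1,1,2),K,D).reshape(-1,2)
    d=np.c_[xy[:,0],-xy[:,1],-np.ones(len(xy))]@Rm.T
    return p,d
def onz(c,uv,z):
    p,d=ray(c,uv); return p+d*((z-p[2])/d[:,2])[:,None]
def proj(c,X):
    K,D,p,Rm=c
    X=(np.atleast_2d(X)-p)@Rm; X=X*[1,-1,-1]
    return cv2.projectPoints(X,np.zeros(3),np.zeros(3),K,D)[0].reshape(-1,2)
def tri(cs,uvs):
    A=np.zeros((3,3));b=np.zeros(3)
    for c,uv in zip(cs,uvs):
        p,d=ray(c,[uv]);d=d[0]/np.linalg.norm(d[0]);P=np.eye(3)-np.outer(d,d);A+=P;b+=P@p
    return np.linalg.solve(A,b)
E
python3 - <<'E'
import cv2
for n,(x,y,w,h) in dict(scene=(220,140,260,210),side=(170,170,300,225)).items():
    p=cv2.imread(f'pics/{n}0.png')[y:y+h,x:x+w]
    cv2.imwrite(f'pics/{n}0z.png',cv2.resize(p,(800,int(800*h/w)) if h/w<.75 else (740,598),interpolation=cv2.INTER_CUBIC))
E
python3 - <<'E'
from h import *
for n,roi in dict(scene=(230,140,350,280),side=(300,170,430,300)).items():
    p=cv2.imread(f'pics/{n}0.png'); d=np.load(f'pics/{n}0_d.npy'); c=cam(n)
    hsv=cv2.cvtColor(p,cv2.COLOR_BGR2HSV)
    m=((hsv[...,2]<95)&(hsv[...,1]<70)).astype(np.uint8); mm=np.zeros_like(m); x0,y0,x1,y1=roi; mm[y0:y1,x0:x1]=m[y0:y1,x0:x1]
    k,l,st,ce=cv2.connectedComponentsWithStats(mm)
    for i in range(1,k):
        if st[i,4]>40:
            top=ce[i]; print(n,st[i],ce[i].round(1),'onz.071',onz(c,[ce[i]],.071).round(4))
E
```

```text
scene [262 185  10  18 158] [266.6 193.7] onz.071 [[ 0.4983 -0.3157  0.071 ]]
scene [283 203  10  17 147] [287.5 211.5] onz.071 [[ 0.5132 -0.2257  0.071 ]]
scene [304 221   8  17 127] [307.6 229.2] onz.071 [[ 0.528  -0.1434  0.071 ]]
```

View pics/scene0z.png

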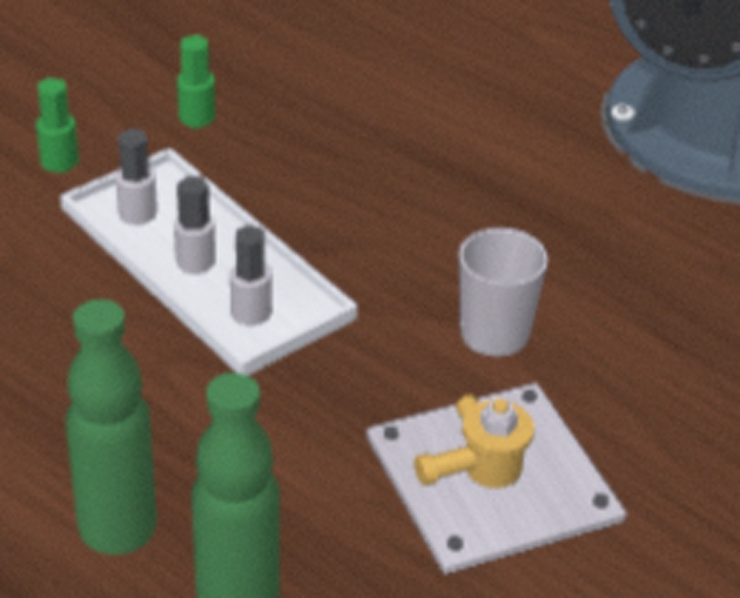

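View pics/side0z.png

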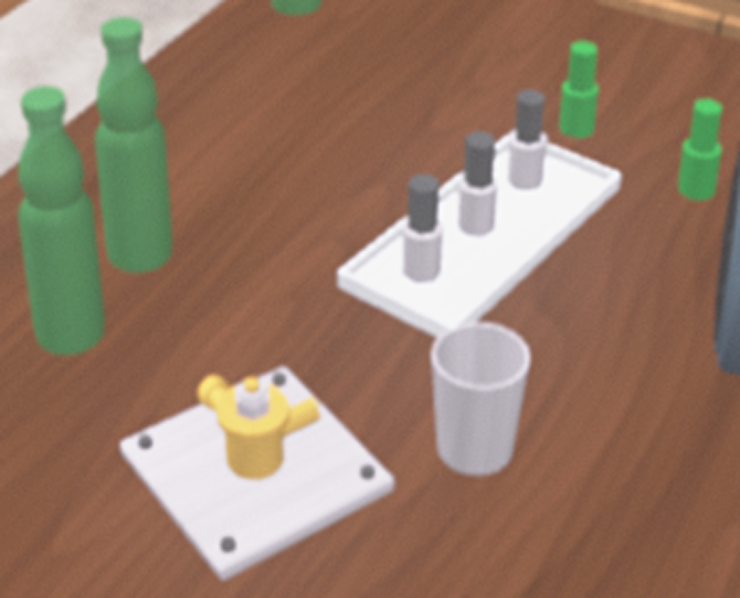

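Run:
```python
from h import *
c1,c2=cam('scene'),cam('side')
def s(u,v): return (220+u*260/740,140+v*210/598)
def d(u,v): return (170+u*300/740,170+v*225/598)
print('stud top',tri([c1,c2],[s(501,401),d(251,381)]).round(4), onz(c1,[s(501,403)],.082).round(4),onz(c2,[d(251,383)],.082).round(4))
for n,a,b in [('s1',(134,136),(530,97)),('s2',(194,183),(480,139)),('s3',(250,234),(424,182))]:
    print(n,'top',tri([c1,c2],[s(*a),d(*b)]).round(4),onz(c1,[s(*a)],.091).round(4),onz(c2,[d(*b)],.091).round(4))
print('tumbler rim',tri([c1,c2],[s(503,252),d(481,355)]).round(4))
print('bot',tri([c1,c2],[s(100,312),d(123,30)]).round(4),tri([c1,c2],[s(234,386),d(44,98)]).round(4))
print('tray corners sc',onz(c1,[s(63,197),s(171,152),s(356,310),s(240,372)],.015).round(3).tolist())
print('tray corners si',onz(c2,[d(620,178),d(340,275)],.015).round(3).tolist())
print('plate sc',onz(c1,[s(368,432),s(537,385),s(625,516),s(447,567)],.012).round(3).tolist())
print('green',tri([c1,c2],[s(53,82),d(583,47)]).round(3),tri([c1,c2],[s(195,40),d(707,105)]).round(3))
st=monitor.observe();print(rot(st['eef_rot']).round(3))
```

```text
stud top [0.534  0.1227 0.084 ] [[0.5336 0.1223 0.082 ]] [[0.5342 0.1231 0.082 ]]
s1 top [ 0.5007 -0.3093  0.093 ] [[ 0.4982 -0.3124  0.091 ]] [[ 0.5018 -0.3114  0.091 ]]
s2 top [ 0.5122 -0.2231  0.0935] [[ 0.5097 -0.226   0.091 ]] [[ 0.5137 -0.2263  0.091 ]]
s3 top [ 0.5275 -0.1427  0.0923] [[ 0.5264 -0.1437  0.091 ]] [[ 0.5284 -0.1446  0.091 ]]
tumbler rim [0.3996 0.0203 0.0867]
bot [ 0.7612 -0.0544  0.2095] [0.7512 0.0621 0.211 ]
tray corners sc [[0.538, -0.37, 0.015], [0.423, -0.348, 0.015], [0.471, -0.074, 0.015], [0.593, -0.092, 0.015]]
tray corners si [[0.418, -0.346, 0.015], [0.581, -0.094, 0.015]]
plate sc [[0.571, 0.027, 0.012], [0.437, 0.091, 0.012], [0.505, 0.224, 0.012], [0.634, 0.158, 0.012]]
green [ 0.493 -0.425  0.09 ] [ 0.353 -0.383  0.09 ]
[[-0.95  -0.     0.313]
 [-0.313  0.001 -0.95 ]
 [-0.    -1.    -0.001]]
```

The two views agree to within a few mm, and heights come out about 2 mm high. Next is a look from above with the wrist camera.

```bash
python3 -m inch '[[[-170,-16,-103],[0,0,0]],[[-170,-16,-103],[0,0,0]],[[-250,-33,-150],[0,0,0]],[[-250,-33,-150],[0,0,0]],[[-250,-33,-150],[0,0,0]]]' 60 20
```

```text
t: 0.65
tool_pos: [0.3354, -0.3324, 0.215]
eef_rot: [0.112, -0.112, 0.698, -0.698]
contact_force: [0.8, 0.1, 0.5]
finger_gap: 0.0582
```

```bash
python3 -m inch '[[[-125,-5,-77],[0,0,0]],[[-125,-5,-77],[0,0,0]],[[-125,-5,-77],[0,0,0]],[[-125,-5,-77],[0,0,0]]]'
python3 - <<'E'
from h import *
s=monitor.observe(); p,d=optics.capture('wrist'); cv2.imwrite('pics/w1.png',p[:,:,::-1]);np.save('pics/w1_d.npy',d)
import json; json.dump({k:np.array(v).tolist() for k,v in s.items()},open('pics/w1.json','w'))
print(s['tool_pos'],s['qvel'])
E
```

```text
t: 1.05
tool_pos: [0.4315, -0.2181, 0.2198]
eef_rot: [0.114, -0.114, 0.698, -0.698]
contact_force: [-0.6, 0.5, -0.4]
finger_gap: 0.0558
[ 0.4315367  -0.21811891  0.21979955] [-0.09565418 -0.00478037  0.02014005 -0.02618829 -0.00315152 -0.09352446]
```

View pics/w1.png

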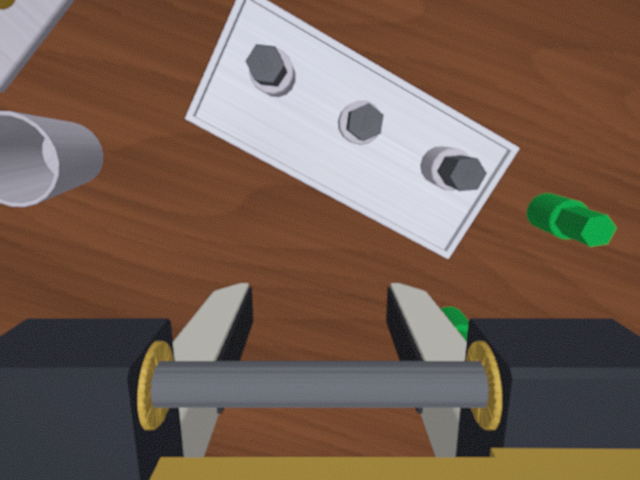

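The wrist view shows the sockets' hex tops at about (266,63), (365,122) and (466,173) inside the white tray. The tumbler is at (40,155) and the green look-alikes are at right. I'll segment the hex tops.

Run:
```python
from h import *
import json
s=json.load(open('pics/w1.json'));c=cam('wrist',s)
p=cv2.imread('pics/w1.png');g=cv2.cvtColor(p,cv2.COLOR_BGR2GRAY)
out=[]
for (x,y) in [(266,63),(365,122),(466,173)]:
    o=cv2.resize(g[y-32:y+32,x-32:x+32],None,fx=4,fy=4,interpolation=cv2.INTER_CUBIC); out.append(o)
    print(np.percentile(g[y-8:y+8,x-8:x+8],[5,50,95]))
    w=g[y-14:y+16:2,x-16:x+18:2]; print(w)
cv2.imwrite('pics/w1z.png',np.hstack(out))
```

```text
[ 98. 101. 105.]
[[215 165 104 102 103 101  99  98 105 100 102 104  97 118 183 200 211]
 [197 118  99  99 100 101 102 103 102 107 105 103 103 104 156 189 191]
 [151  99 100 103  99 102 100  99 102 104 105 104 108 104 114 171 190]
 [104  99 100 102 102 101 101 100 100 102 108 107 105 107  99 137 188]
 [ 97 100 104 100  99  97 103 101 101 107 105 104 104 104 102 113 182]
 [ 99 100 104 105 102 101 104  98 102 100 103 101 105 104 106 104 149]
 [101 100 102 101 100  99  97 100 100 102 100 104 106 106 106  99 110]
 [101 100  99 100 106 101 100 100 101 103  99 102 105 105 104 105 103]
 [102 103  98 101 103 105  99 101 102  98 104 104 106 108 101 106  95]
 [100 101 102 100  99 103  98 100 103 101 102 101 106 105 106 102  81]
 [109 102 101 102 103 100  99 103 103 100 103 102 105 103 107  94  61]
 [127 102 100 104 103 101 106 102 101 105 104 105 103 108 102  75  50]
 [150 103 103 103 102 104 104  98 103 105 106 107 106 104  87  53  49]
 [174 125  99 103 103 105 101 103 103 106 106 106 106  96  65  51  46]
 [189 155 105  98 106 104 106 107 104 106 104 104 100  74  48  50  59]]
[ 99. 102. 106.]

[... 1448 characters left out ...]
 84  99 100 100  99 103 100  98 100 102  99  99 101 100  97]
 [ 58  72 102 100 104 101 101 103 100  95  99 100 102 100 104 106 101]
 [ 56  90 100 100 101  98 100  98  99  96 100  97  97 102 101 104 104]
 [ 79  99 103 102 101 101  97 101  98 100  99 100 103 100 100 101 100]
 [ 79 100 100 103 102 103  99 100  98 100  99  96 102 104 101 103 100]
 [ 58  90 104 102 103 104  99 100  99 104 100 100 103 105 101 102 116]
 [ 54  70  98 103 102 102 100  99  99  99 104 101 106 105 106 102 174]
 [ 59  59  79 104 103 100 101 101 100 104 104 102 104 101 102 135 210]
 [ 66  55  62  98 104 103 104 103 102 102 104  99 103  99 105 183 217]
 [160 119  71  71 100 102 103 100 103 103 106 103 104 101 139 209 203]]
```

View pics/w1z.png

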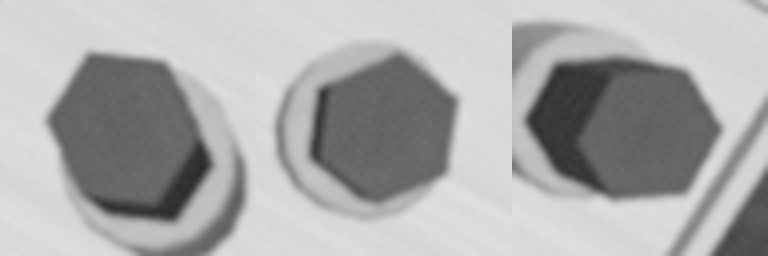

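```bash
cat >> h.py <<'E'
def hexfit(c,g,seed,lo,hi,z):
    m=((g>=lo)&(g<=hi)).astype(np.uint8); m=cv2.morphologyEx(m,cv2.MORPH_OPEN,np.ones((3,3)))
    k,l=cv2.connectedComponents(m,connectivity=4)
    m=(l==l[seed[1],seed[0]]).astype(np.uint8)
    q=cv2.findContours(m,cv2.RETR_EXTERNAL,cv2.CHAIN_APPROX_NONE)[0]; q=max(q,key=cv2.contourArea)
    q=cv2.convexHull(q)
    P=onz(c,q.reshape(-1,2),z)[:,:2]
    f=(P*1e5).astype(np.float32)
    M=cv2.moments(f); ctr=np.array([M['m10'],M['m01']])/M['m00']/1e5
    # dense resample
    Q=np.vstack([np.linspace(P[i],P[(i+1)%len(P)],30,endpoint=False) for i in range(len(P))])
    dq=np.linalg.norm(np.roll(Q,-1,0)-Q,axis=1)
    r=Q-ctr; th=np.arctan2(r[:,1],r[:,0]); rr=np.linalg.norm(r,axis=1)
    corner=np.angle(np.sum(dq*rr**6*np.exp(6j*th)))/6
    return ctr, np.degrees(corner), M['m00']/1e10, m
E
python3 - <<'E'
from h import *
import json
s=json.load(open('pics/w1.json'));c=cam('wrist',s)
p=cv2.imread('pics/w1.png');g=cv2.cvtColor(p,cv2.COLOR_BGR2GRAY)
g=cv2.medianBlur(g,3)
print('expected area',2*np.sqrt(3)*12**2*1e-6)
print('tool z deg',np.degrees(np.arctan2(*rot(s['eef_rot'])[[1,0],2])))
for sd in [(266,63),(365,122),(466,173)]:
    ctr,co,A,m=hexfit(c,g,sd,94,125,.091)
    print(ctr.round(4),'corner',round(co,1),'flat normal',round(co+30,1),'+60k area',A)
for q in [(240,-2),(189,118),(449,256),(517,150)]: print(onz(c,[q],.015).round(3))
E
```

```text
expected area 0.0004988306325798366
tool z deg -71.4520352233761
[ 0.529  -0.1447] corner -17.2 flat normal 12.8 +60k area 0.00045064351864376067
[ 0.5136 -0.2263] corner 12.3 flat normal 42.3 +60k area 0.0004464015473487854
[ 0.5027 -0.313 ] corner -7.4 flat normal 22.6 +60k area 0.00043794854528656006
[[ 0.578 -0.099  0.015]]
[[ 0.47  -0.082  0.015]]
[[ 0.424 -0.355  0.015]]
[[ 0.538 -0.374  0.015]]
```

Heights, sizes and spacing match the task text: hex areas come out close to 24 mm across flats, and spacing is 83 to 87 mm. I'll start with the socket nearest the valve.

```bash
cat >> h.py <<'E'
def plan(xyz,yaw):
    """shift mm in tool axes & rotvec to reach TCP xyz with jaw axis at yaw deg, tool down"""
    s=monitor.observe(); Rm=rot(s['eef_rot']); p=np.array(s['tool_pos'])
    z=np.array([np.cos(np.radians(yaw)),np.sin(np.radians(yaw)),0]); y=np.array([0,0,-1.]); x=np.cross(y,z)
    T=np.c_[x,y,z]; rv=R.from_matrix(Rm.T@T).as_rotvec()
    print('now',p.round(4),'yaw',np.degrees(np.arctan2(Rm[1,2],Rm[0,2])).round(1),'shift',(Rm.T@(np.array(xyz)-p)*1e3).round(1),'turn',rv.round(3),'F',np.round(s['contact_force'],1),'gap',round(s['finger_gap'],4),'t',round(s['t'],2),'q6',np.round(s['q'][5],2),'tilt',np.degrees(np.arccos(-Rm[2,1])).round(2))
E
python3 -c "
from h import *
plan([.529,-.1447,.13],-47.2)"
```

```text
now [ 0.4302 -0.2199  0.2196] yaw -71.5 shift [-117.6   89.6  -39.9] turn [ 0.    -0.424  0.   ] F [-0.1  0.4  0.8] gap 0.0559 t 1.1 q6 0.68 tilt 0.01
```

```bash
python3 -m inch '[[[-47,36,-16],[0,-0.14,0]],[[-94,72,-32],[0,-0.28,0]],[[-118,90,-40],[0,-0.424,0]],[[-118,90,-40],[0,-0.424,0]],[[-118,90,-40],[0,-0.424,0]]]'
python3 -c "
from h import *
plan([.529,-.1447,.057],-47.2)
p,d=optics.capture('wrist');cv2.imwrite('pics/w2.png',p[:,:,::-1])"
```

```text
t: 1.6
tool_pos: [0.5281, -0.1471, 0.1288]
eef_rot: [0.256, -0.257, 0.659, -0.659]
contact_force: [-0.0, -0.6, -0.3]
finger_gap: 0.0559
now [ 0.5281 -0.1471  0.1288] yaw -47.5 shift [-2.4 71.8 -1. ] turn [ 0.002 -0.005  0.001] F [-0.  -0.6 -0.3] gap 0.0559 t 1.6 q6 0.47 tilt 0.13
```

View pics/w2.png

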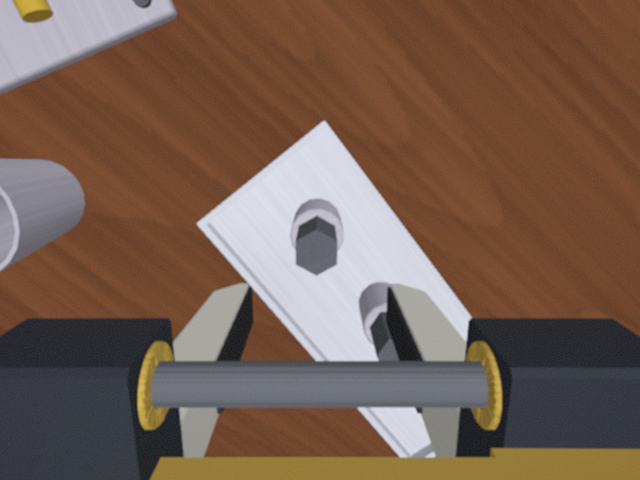

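Socket is centred between the fingers (hex at (317,245)), and the neighbour is clear of the right finger. Descending.

```bash
python3 -m inch '[[[-1,25,0],[0,0,0]],[[-1,45,0],[0,0,0]],[[-1,45,0],[0,0,0]]]'
python3 -c "
from h import *
plan([.529,-.1447,.057],-47.2)"
```

```text
t: 1.95
tool_pos: [0.5276, -0.1472, 0.0839]
eef_rot: [0.255, -0.256, 0.66, -0.659]
contact_force: [-0.1, -0.1, 0.4]
finger_gap: 0.0557
now [ 0.5276 -0.1472  0.0839] yaw -47.6 shift [-2.7 26.9 -0.9] turn [ 0.002 -0.007  0.001] F [-0.1 -0.1  0.4] gap 0.0557 t 1.95 q6 0.47 tilt 0.13
```

```bash
python3 - <<'E'
from h import *
s=monitor.observe();s=dict(s);s['tool_pos']=np.array([0.5281,-0.1471,0.1288]);s['eef_rot']=np.array([.256,-.257,.659,-.659]);s['eef_rot']/=np.linalg.norm(s['eef_rot'])
g=cv2.medianBlur(cv2.cvtColor(cv2.imread('pics/w2.png'),cv2.COLOR_BGR2GRAY),3)
print(g[250:256:2,300:336:3])
v=int(g[255,317]);c=cam('wrist',s)
r=hexfit(c,g,(317,255),v-8,v+15,.091);print(r[:3])
E
python3 -m inch '[[[-2.5,27,-1],[0,0,0]],[[-2.5,27,-1],[0,0,0]],[[-2.5,27,-1],[0,0,0]]]'
python3 -c "
from h import *
plan([.529,-.1447,.057],-47.2)"
```

```text
[[102 101 102 101 101 100 101 101 103 105 103 104]
 [102 102 102 100 101 101 103 102 103 105 103 104]
 [102 101 101 100 101 101 101 102 103 104 103 105]]
(array([ 0.5290299 , -0.14409903]), np.float64(-17.690206980326543), 0.0004438922955810547)
t: 2.25
tool_pos: [0.5307, -0.1445, 0.0592]
eef_rot: [-0.256, 0.256, -0.659, 0.659]
contact_force: [1.1, 0.2, 1.0]
finger_gap: 0.0555
now [ 0.5307 -0.1445  0.0592] yaw -47.5 shift [ 1.4  2.2 -1. ] turn [-0.001 -0.005 -0.   ] F [1.1 0.2 1. ] gap 0.0555 t 2.25 q6 0.48 tilt 0.05
```

```bash
python3 -m inch '[[[0,0,0],[0,0,0]],[[0,0,0],[0,0,0]],[[0,0,0],[0,0,0]],[[0,0,0],[0,0,0]],[[0,0,0],[0,0,0]]]' 0 40
python3 -c "
from h import *
plan([.529,-.1447,.14],-47.2)"
```

```text
t: 2.75
tool_pos: [0.5306, -0.1437, 0.0579]
eef_rot: [-0.257, 0.257, -0.659, 0.659]
contact_force: [-1.0, 0.5, 2.3]
finger_gap: 0.0225
now [ 0.5306 -0.1437  0.0579] yaw -47.4 shift [  1.9 -82.1  -0.3] turn [-0.    -0.004 -0.   ] F [-1.   0.5  2.3] gap 0.0225 t 2.75 q6 0.48 tilt 0.01
```

```bash
python3 -m inch '[[[0,-20,0],[0,0,0]],[[0,-60,0],[0,0,0]],[[0,-100,0],[0,0,0]],[[0,-140,0],[0,0,0]],[[0,-140,0],[0,0,0]]]'
python3 -c "
from h import *
plan([.475,.065,.2],-47.2)"
```

```text
t: 3.25
tool_pos: [0.5327, -0.1444, 0.2027]
eef_rot: [-0.259, 0.254, -0.657, 0.661]
contact_force: [0.9, 0.5, -2.8]
finger_gap: 0.0219
now [ 0.5327 -0.1444  0.2027] yaw -47.4 shift [ -99.1    1.7 -193.3] turn [-0.007 -0.004 -0.004] F [ 0.9  0.5 -2.8] gap 0.0219 t 3.25 q6 0.48 tilt 0.47
```

```bash
python3 -m inch '[[[-22,0,-43],[0,0,0]],[[-44,0,-86],[0,0,0]],[[-66,0,-129],[0,0,0]],[[-88,0,-172],[0,0,0]],[[-99,0,-193],[0,0,0]]]'
python3 -m inch '[[[0,0,0],[0,0,0]],[[0,0,0],[0,0,0]]]'
python3 -c "
from h import *
plan([.475,.065,.2],-47.2)
import json
s=monitor.observe();json.dump({k:np.array(v).tolist() for k,v in s.items()},open('pics/w3.json','w'))
p,d=optics.capture('wrist');cv2.imwrite('pics/w3.png',p[:,:,::-1]);np.save('pics/w3_d.npy',d)"
```

```text
t: 3.75
tool_pos: [0.471, 0.0682, 0.1966]
eef_rot: [0.257, -0.258, 0.659, -0.658]
contact_force: [1.7, 0.4, -1.5]
finger_gap: 0.0221
t: 3.95
tool_pos: [0.4726, 0.0655, 0.197]
eef_rot: [0.257, -0.257, 0.659, -0.659]
contact_force: [0.3, -1.0, -2.6]
finger_gap: 0.022
now [0.4726 0.0655 0.197 ] yaw -47.4 shift [-1.5 -3.   2. ] turn [ 0.001 -0.003  0.001] F [ 0.3 -1.  -2.6] gap 0.022 t 3.95 q6 0.87 tilt 0.07
```

View pics/w3.png

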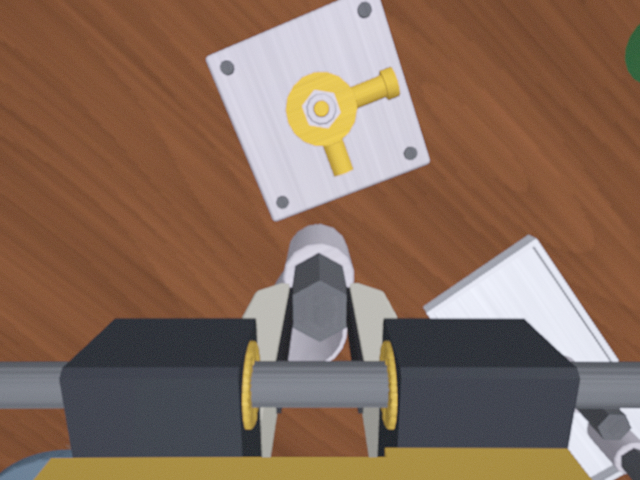

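The nut is at (321,108) on the yellow flange, with the held socket upright at (320,300). I'll measure the stud, flange and nut outline.

Run:
```python
from h import *
import json
s=json.load(open('pics/w3.json'));c=cam('wrist',s)
p=cv2.imread('pics/w3.png')
cv2.imwrite('pics/w3z.png',cv2.resize(p[68:148,281:361],(592,592),interpolation=cv2.INTER_CUBIC))
hsv=cv2.cvtColor(p,cv2.COLOR_BGR2HSV)
y=((hsv[...,1]>120)&(hsv[...,0]>15)&(hsv[...,0]<35)&(hsv[...,2]>120)).astype(np.uint8)
y[200:]=0
k,l,st,ce=cv2.connectedComponentsWithStats(y)
for i in range(1,k):
    if st[i,4]>50: print(st[i],ce[i].round(1),onz(c,[ce[i]],.082).round(4))
```

```text
[ 287   68  112  107 4463] [336.4 110.3] [[0.5419 0.1124 0.082 ]]
[314 101  14  15 165] [320.8 108.3] [[0.5355 0.1213 0.082 ]]
```

View pics/w3z.png

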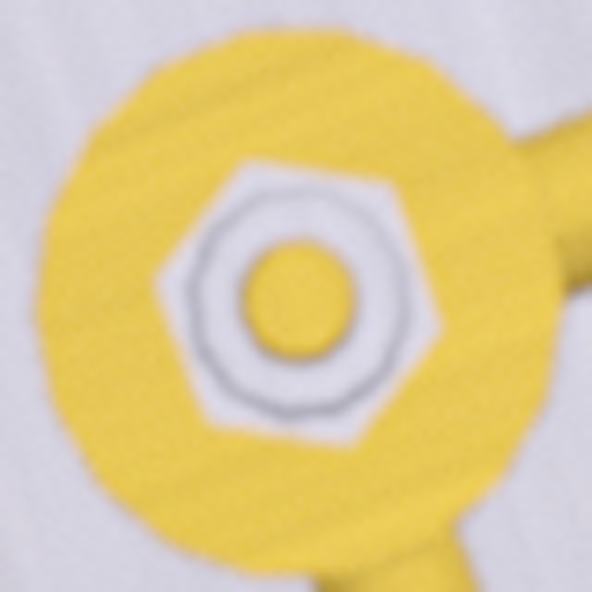

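Run:
```python
from h import *
import json
s=json.load(open('pics/w3.json'));c=cam('wrist',s);Rm=rot(s['eef_rot']);t=np.array(s['tool_pos'])
z=np.array([(250,160),(392,182),(442,325),(355,445),(208,425),(157,275)])*80/592+[281,68]-.5
P=onz(c,z,.072)[:,:2]; ctr=P.mean(0); r=P-ctr
print('nut',ctr.round(4),'r',np.linalg.norm(r,axis=1).round(4), 'corner',np.degrees(np.angle(np.sum(((r[:,0]+1j*r[:,1])/.0139)**6))/6).round(1))
# flange circle from zoom edge points
f=np.array([(38,300),(100,128),(300,28),(460,100),(555,380),(240,573),(60,430)])*80/592+[281,68]-.5
F=onz(c,f,.06)[:,:2].astype(np.float32); A=np.c_[2*F,np.ones(len(F))]; x=np.linalg.lstsq(A,(F**2).sum(1),rcond=None)[0]; print('flange',x[:2].round(4),'r',np.sqrt(x[2]+x[0]**2+x[1]**2).round(4))
p=cv2.imread('pics/w3.png');g=cv2.medianBlur(cv2.cvtColor(p,cv2.COLOR_BGR2GRAY),3)
print(g[300:345:4,285:360:5])
cv2.imwrite('pics/w3h.png',cv2.resize(p[215:375,240:400],(592,592),interpolation=cv2.INTER_CUBIC))
d=np.load('pics/w3_d.npy');print(d[300:340:6,320],d[108,321])
```

```text
nut [0.5359 0.1213] r [0.014  0.0141 0.0139 0.0144 0.0146 0.0142] corner 3.7
flange [0.5353 0.121 ] r 0.0264
[[185  44 117 117 118 119 116 119 118 118 123 120 115  50 188]
 [168  44 117 117 117 119 118 117 117 118 122 120 111  44 187]
 [141  43 118 117 118 119 115 117 118 118 121 120 109  40 180]
 [100  42 118 117 118 119 114 117 117 119 121 121 111  37 166]
 [ 59  41 119 119 119 118 115 117 119 118 123 121 109  38 138]
 [ 45  40 118 118 120 120 115 118 119 118 123 121 109  37  93]
 [ 43  41 121 119 121 121 120 117 120 121 123 121 109  34  56]
 [ 43  39 136 121 121 121 123 121 121 119 123 121 160  34  48]
 [ 42  54 178 157 120 122 122 121 121 122 120 132 205  36  46]
 [ 42  79 177 172 166 129 121 122 122 128 136 133 196  34  42]
 [ 41 110 176 171 169 164 150 124 143 139 137 153 153  35  41]
 [ 38 139 176 173 169 164 158 153 148 140 138 195  98  43  39]]
[0.17715698 0.17639233 0.1776261  0.17933008 0.17957857 0.18007255
 0.180344  ] 0.2984428
```

View pics/w3h.png

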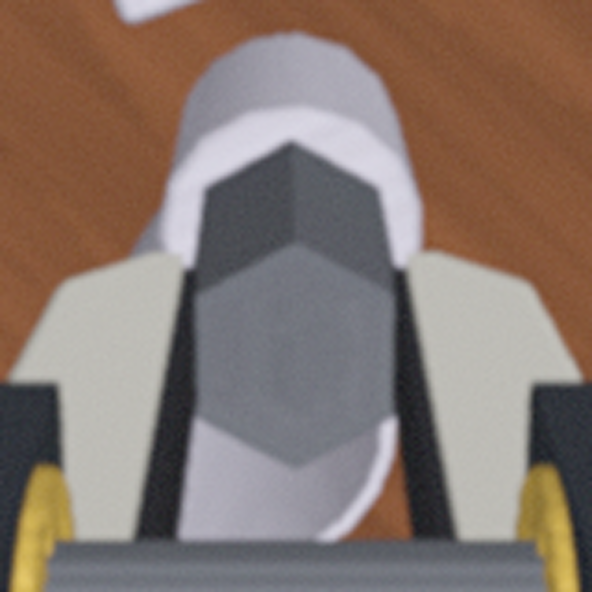

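```bash
cat >> h.py <<'E'
def held(s,corn,off,y=-.0331):
    c=cam('wrist',s);Rm=rot(s['eef_rot']);t=np.array(s['tool_pos'])
    z=np.array(corn)*160/592+off-.5
    P=onz(c,z,t[2]-y); P=(P-t)@Rm; return P.mean(0)*1e3, np.linalg.norm((P-P.mean(0))*1e3,axis=1)
E
python3 - <<'E'
from h import *
import json
s=json.load(open('pics/w3.json'))
print(held(s,[(294,241),(392,292),(396,415),(295,468),(195,415),(195,295)],[240,215]))
E
```

```text
(array([  1.73150282, -33.09841816,   0.36394453]), array([13.66290136, 13.26698973, 13.65582107, 13.96463335, 13.46673154,
       13.25308833]))
```

```bash
python3 -c "
from h import *
plan([.536,.1229,.16],-26.3)"
```

```text
now [0.4728 0.0649 0.1971] yaw -47.4 shift [-85.8  37.    0.1] turn [ 0.001 -0.369  0.001] F [ 0.5 -0.6 -2.9] gap 0.0219 t 4.0 q6 0.87 tilt 0.05
```

```bash
python3 -m inch '[[[-30,0,0],[0,-0.12,0]],[[-60,0,0],[0,-0.25,0]],[[-86,15,0],[0,-0.369,0]],[[-86,37,0],[0,-0.369,0]],[[-86,37,0],[0,-0.369,0]]]'
python3 -m inch '[[[0,0,0],[0,0,0]],[[0,0,0],[0,0,0]]]'
python3 -c "
from h import *
plan([.536,.1229,.137],-26.3)"
```

```text
t: 4.5
tool_pos: [0.5351, 0.1225, 0.1576]
eef_rot: [0.371, -0.375, 0.602, -0.6]
contact_force: [-0.4, -0.4, -2.3]
finger_gap: 0.022
t: 4.7
tool_pos: [0.5368, 0.1229, 0.1618]
eef_rot: [-0.373, 0.372, -0.601, 0.601]
contact_force: [-0.1, 0.5, -1.2]
finger_gap: 0.0223
now [0.5368 0.1229 0.1618] yaw -26.4 shift [ 0.4 24.8 -0.7] turn [-0.001 -0.001 -0.001] F [-0.1  0.5 -1.2] gap 0.0223 t 4.7 q6 0.6 tilt 0.07
```

```bash
python3 -m inch '[[[0,10,-0.5],[0,0,0]],[[0,20,-0.5],[0,0,0]],[[0,25,-0.5],[0,0,0]],[[0,27,-0.5],[0,0,0]],[[0,27,-0.5],[0,0,0]]]'
python3 -m inch '[[[0,2,0],[0,0,0]],[[0,4,0],[0,0,0]],[[0,6,0],[0,0,0]],[[0,8,0],[0,0,0]],[[0,8,0],[0,0,0]]]'
python3 -c "
from h import *
plan([.536,.1229,.137],-26.3)"
```

```text
t: 5.2
tool_pos: [0.5357, 0.1238, 0.1334]
eef_rot: [0.373, -0.373, 0.601, -0.601]
contact_force: [0.1, -0.1, -2.0]
finger_gap: 0.0219
t: 5.7
tool_pos: [0.5357, 0.1238, 0.1254]
eef_rot: [0.373, -0.373, 0.601, -0.601]
contact_force: [-0.1, -0.6, -2.4]
finger_gap: 0.022
now [0.5357 0.1238 0.1254] yaw -26.3 shift [  0.7 -11.6   0.7] turn [0. 0. 0.] F [-0.1 -0.6 -2.4] gap 0.022 t 5.7 q6 0.6 tilt 0.02
```

The mouth should now be at 72.5 mm, below the 77 mm perch height, with no contact force. Continuing down.

```bash
python3 -m inch '[[[0,2,0],[0,0,0]],[[0,4,0],[0,0,0]],[[0,6,0],[0,0,0]],[[0,8,0],[0,0,0]],[[0,8,0],[0,0,0]]]'
python3 -c "
from h import *
plan([.536,.1229,.113],-26.3)
for n in ['wrist','side','scene']:
  p,d=optics.capture(n);cv2.imwrite('pics/%s4.png'%n,p[:,:,::-1])"
```

```text
t: 6.2
tool_pos: [0.5357, 0.1238, 0.1174]
eef_rot: [0.373, -0.373, 0.601, -0.601]
contact_force: [0.4, -0.2, -2.3]
finger_gap: 0.0219
now [0.5357 0.1238 0.1174] yaw -26.3 shift [0.7 4.4 0.7] turn [0. 0. 0.] F [ 0.4 -0.2 -2.3] gap 0.0219 t 6.2 q6 0.6 tilt 0.02
```

View pics/wrist4.png

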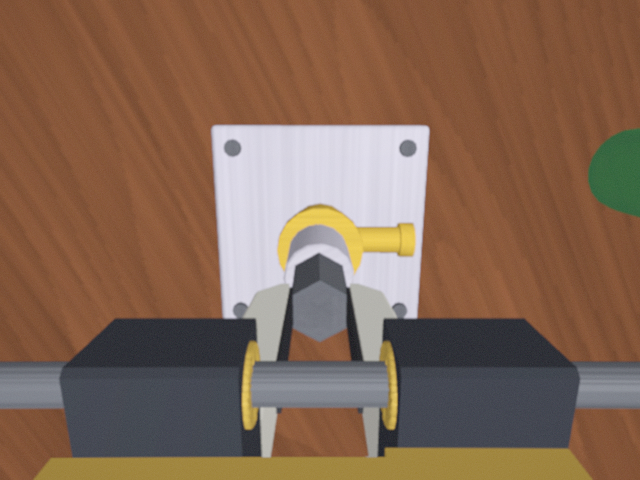

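View pics/scene4.png

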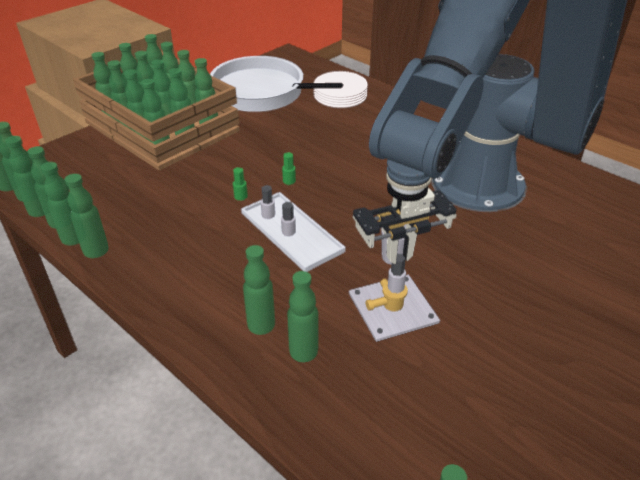

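The socket hasn't slipped in the grip: its hex is in the same image spot, about (320,305), and it sits over the nut. So this is the fitting one. I'll lower it until it meets the flange.

```bash
python3 -m inch '[[[0,1,0],[0,0,0]],[[0,2,0],[0,0,0]],[[0,3,0],[0,0,0]],[[0,3.5,0],[0,0,0]],[[0,3.5,0],[0,0,0]]]'
python3 -m inch '[[[0,0.5,0],[0,0,0]],[[0,1,0],[0,0,0]],[[0,1,0],[0,0,0]]]'
python3 -m inch '[[[0,0.5,0],[0,0,0]],[[0,1,0],[0,0,0]],[[0,1,0],[0,0,0]]]'
```

```text
t: 6.85
tool_pos: [0.5358, 0.1238, 0.1142]
eef_rot: [0.373, -0.373, 0.601, -0.601]
contact_force: [-0.4, 0.9, -2.3]
finger_gap: 0.0219
t: 7.15
tool_pos: [0.5358, 0.1238, 0.1131]
eef_rot: [0.373, -0.373, 0.601, -0.601]
contact_force: [0.2, 0.5, -2.3]
finger_gap: 0.022
t: 7.45
tool_pos: [0.5362, 0.124, 0.1129]
eef_rot: [-0.374, 0.373, -0.601, 0.601]
contact_force: [-1.7, 1.2, 4.6]
finger_gap: 0.022
```

Contact at TCP 0.113, exactly the predicted seated height. A touch more push, then checks.

```bash
python3 -m inch '[[[0,0.5,0],[0,0,0]],[[0,0.5,0],[0,0,0]],[[0,0.5,0],[0,0,0]],[[0,0.5,0],[0,0,0]]]'
python3 - <<'E'
from h import *
plan([.536,.1229,.113],-26.3)
for n in ['wrist','side','scene']:
  p,d=optics.capture(n);cv2.imwrite('pics/%s5.png'%n,p[:,:,::-1])
a=cv2.imread('pics/side5.png');b=cv2.imread('pics/scene5.png')
cv2.imwrite('pics/z5.png',np.hstack([cv2.resize(a[250:390,210:350],(400,400),interpolation=2),cv2.resize(b[220:360,325:465],(400,400),interpolation=2)]))
E
```

```text
t: 7.85
tool_pos: [0.5364, 0.1241, 0.1128]
eef_rot: [-0.374, 0.373, -0.6, 0.601]
contact_force: [-2.2, 0.8, 8.3]
finger_gap: 0.022
now [0.5364 0.1241 0.1128] yaw -26.3 shift [ 1.3 -0.2  0.1] turn [-0.001 -0.    -0.001] F [-2.2  0.8  8.3] gap 0.022 t 7.85 q6 0.6 tilt 0.1
```

View pics/z5.png

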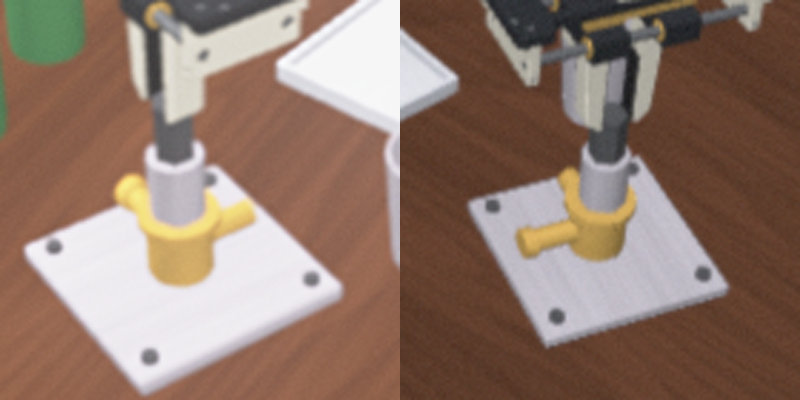

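View pics/side5.png

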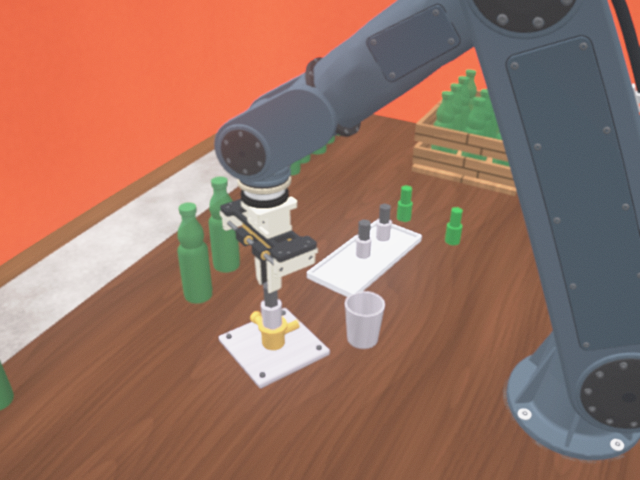

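View pics/wrist5.png

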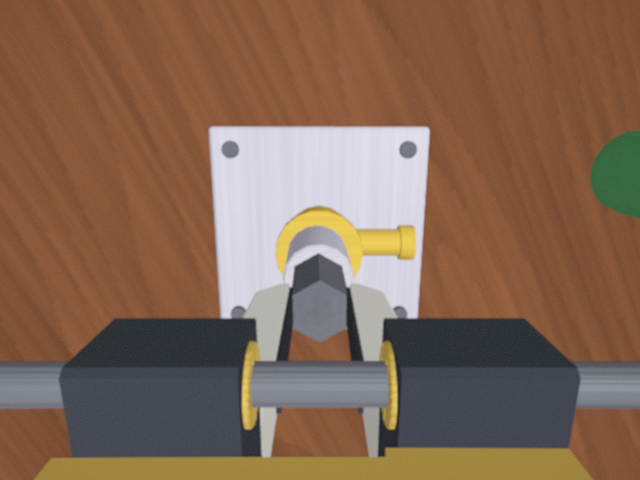

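Both side views show the socket's mouth flush on the flange (side about (272,325)) and the socket upright. The other two sockets stand in the tray, and the bottles and tumbler haven't moved. Handing in.

```bash
python3 -c "
from h import *
print(order.sign_off())
plan([.536,.1229,.113],-26.3)"
```

```text
the job is handed in; nothing more can be done
None
the job is handed in; nothing more can be done
```

The job is handed in with the right socket still gripped, fully down and upright on the nut. It was the first one I tried, the tray socket nearest the valve. The other two sockets never left the tray, and the bottles, tumbler and green look-alikes were not touched.

My last checks:
- **Height:** the tool stopped at 0.1128 m, against the 0.113 m expected for the mouth on the flange. A socket that didn't fit would have stopped near 0.130 m.
- **Push and tilt:** it presses down with about 8 N, and the tool is tilted 0.1°.
- **Grip:** the wrist picture shows no slip. The finger gap reads 22 mm on the 24 mm flats; I put the 2 mm down to pad give or sensor offset, but did not check it.
- **Pictures:** both side views show the mouth flush on the flange. The other two sockets stand upright in the tray, and the bottles and tumbler are where they started.
- **Time:** about 8 s of the 72 s.

No check failed. After hand-in the robot gave no more readings, so I have none from the final second.

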